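# Clamp the well plate and hold a plunger gauge on its mark

## Robot

A 6-joint arm with a two-finger parallel gripper is mounted at the origin on the work surface. World frame = base frame: x ahead of the robot, y to its left, z up, the work surface at z = 0. Lengths are in mm, angles in rad, forces in N, time in s.
With the tool pointing down it reaches from about 350 to 875 mm from the base axis. Payload 4.2 kg.
Tool frame: the origin (TCP) lies at the very end of the fingers, on their centre line; the grasp point (between the pads) lies arm.hold_point_z behind it (arm.hold_point_z is the distance from the TCP to the grasp point, in mm); z points along the fingers, y is the line along which they close (so a half turn about z gives the same grasp; the last joint's range is limited). The gripper opens to 85 mm and grips with 20 to 120 N. Pads are 22 mm wide; open, the fingers measure 114 mm over their backs; the gripper's body (76 mm by 85 mm) begins 54 mm behind the grasp point. The pads swing forward as they close: fully open they stand 13 mm farther back than shut.
Start: joints at [1.36, 0.385, 0.008, 0, -1.194, -0.259], TCP at [282.909, 557.281, 231.312] pointing down, gripper open.
Joint ranges: [-3.14, 3.14], [-1.21, 2.06], [-1.07, 1.41], [-3.16, 2.05], [-2.99, -0.16], [-3.1, 3.1]. Speed limits (rad/s): [2.79, 2.79, 3.14, 3.14, 3.14, 3.14].

## Interface

Orientations are given as a rotation vector (axis times angle).
In Python, from plant import arm gives the robot as it stands.
- The arm moves only by the tool move_arm, never from a script. Its argument "series" is text: rows parted by semicolons, each of 7 numbers parted by spaces: the shift along the world's x, y, z in m, then the turn, a rotation vector about the world's x, y, z in degrees, then the opening, from -1 (shut) to 1 (fully open). In form: tx ty tz rx ry rz grip; .... A call has exactly 10 rows; each row is the pose to reach, as a shift and turn from the pose commanded when the call began; what a row does not reach only later rows make up. A row lasts 1/12 s, in which the tool goes at most 41.7 mm and 7.16 degrees, less where a joint would pass 70% of its speed; a pose out of reach is approached as far as the arm can. A call with a gripper value outside its range is refused whole. The fingers move at their own pace and stop on an object; "force" is the grip in N (left out, the last holds). Time passes only in rows, so rows that repeat a pose let the fingers close, or fill a call up. It gives the time, the measured TCP pose, the force, the opening and the grip force at its end, in the units of the state.
- arm.get_state(): the state, without advancing time (a new reading comes with each control period).
- arm.get_image(name): name is "side" or "top"; returns the picture (400x640x3 uint8, red, green, blue); there is no depth.
- arm.camera_info(name): a dict with "fx", "fy", "cx", "cy" (pixels), "rvec" (rotation vector, rad) and "tvec" (3), from world to camera coordinates, as OpenCV has them. Camera axes: x right, y down, z forward; pixel columns grow to the right and rows downward; lengths in mm; the calibration is good to about 2 mm. A picture is of the moment at which its call begins. camera_info takes no time and is no camera call.
- arm.job_done(): hands the job in; it is judged then, once.
The state is a dict: "time": time; "q": joint angles; "qd": joint speeds; "joint_torque": joint torques, N m; "position": TCP position; "orientation": TCP orientation; "wrist_force": force on the tool from outside, world axes, zero at the start; "torque": the same for the moment, N m; "opening": opening from 0.0 (shut) to 1.0 (fully open); "grasp_force": force on a finger pad.
Only numpy, scipy, OpenCV 4.12 (cv2) and the standard library are available. Lean on these libraries where they do the work, as an engineer would, in place of code of your own. Each camera call takes 0.05 s, during which the arm holds its last target. There are 200 camera calls.

## Task

Check that the well plate sits flat in its holder: slide the blue jaw shut until it presses the white plate snugly against the dark fixed fence, then take the yellow plunger gauge out of its black stand. Hold the gauge upright with its red tip on the plate inside the red ring, pressing lightly so that the spring plunger is pushed about half-way in, and finish while holding it there, with the jaw still shut. Leave the flasks, the spare plate and the bottle where they are, and squeeze or press nothing hard.

Things in the scene. Friction and masses are not known exactly. Their poses are not given: they have to be found in the camera images.
- holder: fixed plate holder: aluminium slab 170 x 230 x 12 mm (x, y, z), origin at the centre of its underside. A dark steel fence, 150 mm long, 12 thick, 14 high, stands on the slab at its +y end, inner face at y = +95 mm. The blue jaw slides on the slab along y, from the -y end to the fence.
- jaw: blue sliding jaw, axes as the holder, 80 x 50 x 23 mm, origin at the centre of its underside, on the slab. A black post 24 (x) by 14 mm (y) on its middle, top 64 mm above the origin. Black front face at y = +25 mm, sprung: gives 4 mm, 0.8 N per mm. Starts 30 to 50 mm short of the seated plate (touched at y = -15.5 mm in the holder frame); slides to +y with about 2.5 N friction, stays where left.
- jaw_post (a point): point on the axis of the jaw's post, 50 mm above the jaw's origin and 14 mm below the post's top: a place to pinch it (14 mm wide along the holder's y).
- plate: white 24-well plate with lid, loose on the slab between jaw and fence, 8 to 14 mm off the fence at the start: 127.8 x 85.5 x 20 mm (x, y, z), long side along the holder x, origin at the centre of its underside, flat top with a red ring, about 0.12 kg. Seated against the fence its origin is at y = +52 mm in the holder frame.
- mark (a point): centre of the red ring on the plate's top face (ring 23 mm across outside, 14 mm inside, white centre), 36 mm along x and 16 mm along y from the plate's centre; z up.
- gauge: plunger gauge, loose, upright in its stand: yellow square grip 26 x 26 x 70 mm, origin at the centre of the grip underside (resting on the stand top), z up to its black top. Below it a steel stem 12 mm thick, 30 long, then the 6 mm plunger with a red 8 mm ball tip, lowest point 50 mm below the origin when out. About 0.15 kg.
- tip (a point): lowest point of the gauge's red ball tip, on the gauge's axis; it moves with the plunger.
- plunger (a joint): how far the gauge's plunger is pushed in: 0 = fully out, 0.010 m = fully in. A spring resists with about 0.7 N at the start of travel and 4.2 N at the end (350 N/m). Half-way in is 0.005 m.
- stand: black stand of the gauge, fixed: block 64 x 64 x 62 mm (z) with a vertical through hole of 14 mm in the middle, origin at the centre of its underside. It stands to the left or to the right of the holder. Draw the gauge straight up by more than 50 mm to clear it.
- rack: blue tube rack, fixed, 75 x 130 x 54 mm (x, y, z) with coloured tube caps; origin at the centre of its underside. It stands on the other side of the holder from the stand. A bystander.
- flask_a: small culture flask, clear flat box with a red screw cap on a neck at its +x end; body 55 x 42 x 25 mm (x, y, z), cap end 58 mm from the origin, origin at the centre of the body's underside. A bystander: leave it standing.
- flask_b: small culture flask, clear flat box with a red screw cap on a neck at its +x end; body 55 x 42 x 25 mm (x, y, z), cap end 58 mm from the origin, origin at the centre of the body's underside. A bystander: leave it standing.
- flask_c: large culture flask, clear flat box with a red screw cap on a neck at its +x end; body 110 x 75 x 32 mm (x, y, z), cap end 85 mm from the origin, origin at the centre of the body's underside. A bystander: leave it standing.
- spare_plate: spare white 24-well plate without a red ring, loose on the bench beyond the holder, 127.8 x 85.5 x 20 mm, origin at the centre of its underside. A bystander: leave it.
- bottle: bottle with blue cap, 64 mm thick, 130 mm tall, loose, origin at the centre of its underside. A bystander: leave it standing.
Not all that is in view belongs to the job. Of the things shaped like the gauge, the yellow one is meant.

How it is judged:
By the outcome, as a careful person would: the job done as asked, in the order asked, and still so for the second after the job is handed in, while the arm keeps its last pose, push and grip.
It also fails if it takes over 64 s, if anything falls off the work surface, if the arm or the gripper's body presses on something with over 40 N, if the wrist force passes 120 N, or if a joint passes its speed limit or range.

## Working session

There is one attempt and no reset: what is moved stays moved. The work goes in short steps, Python scripts to look and compute and a tool call to move; the robot and the scene stay as the last step left them, time stands still between calls to the robot, and variables do not carry over. Pictures are saved under pics/ and viewed, at most 11 in all, crops included, and the job is handed in when it is done.

Besides the shell and the picture viewer there is one more tool, called after "Emit:" in YAML: its name, and indented under it one key for each argument. move_arm: Moves the arm, as the interface text tells. Its arguments: {"type":"object","properties":{"series":{"type":"string"},"force":{"type":"number"}},"required":["series"]}

```bash
mkdir -p pics; ls
python3 - <<'E'
from plant import arm
import cv2,numpy as np
print(arm.hold_point_z, arm.get_state())
for n in("top","side"):
    im=arm.get_image(n); cv2.imwrite(f"pics/{n}0.png",im[:,:,::-1]); i=arm.camera_info(n); print(n,i)
    R=cv2.Rodrigues(np.array(i["rvec"],float))[0]; print(-R.T@np.array(i["tvec"],float).ravel())
E
```

```text
pics
18.700000000000003 {'time': 0.0, 'q': array([ 1.35960375e+00,  3.85558600e-01,  6.61645815e-03, -5.19941427e-04,
       -1.19399184e+00, -2.58584649e-01]), 'qd': array([-0.00123183, -0.00065542, -0.00094269,  0.00118917, -0.00024367,
        0.00051613]), 'joint_torque': array([ 4.35254906e-04, -3.92288375e+01,  1.88405818e+01,  4.18623000e+00,
       -4.61090327e-03,  1.45149535e-06]), 'position': array([282.65055126, 556.77439063, 230.21357452]), 'orientation': array([ 3.05316569e+00, -7.30950295e-01, -6.78866374e-04]), 'wrist_force': array([0.42347089, 0.08059155, 0.22374191]), 'torque': array([ 0.08088824,  0.01238257, -0.0131576 ]), 'grasp_force': 0.0, 'opening': 0.9980443687213495}
top {'fx': 434.973832587892, 'fy': 434.973832587892, 'cx': 319.10191019171043, 'cy': 201.42471120953974, 'rvec': array([ 2.13402411, -2.12278883,  0.17563392]), 'tvec': array([ -17.98114264,  600.6039367 , 1380.71930543])}
[ 355.88453354  -25.6372793  1462.91597139]
side {'fx': 385.31886324542006, 'fy': 385.31886324542006, 'cx': 319.1795326551506, 'cy': 199.17324463814583, 'rvec': array([ 2.15604318, -0.3680525 ,  0.1690797 ]), 'tvec': array([-573.51465735,  181.98855855,  890.75699353])}
[ 350.47052953 -780.32695837  650.95865086]
```

View pics/top0.png

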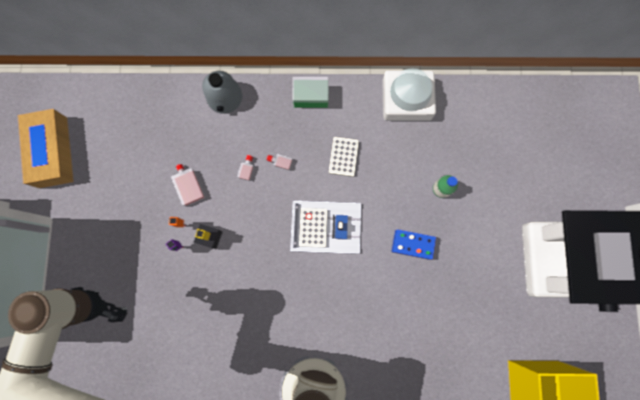

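View pics/side0.png

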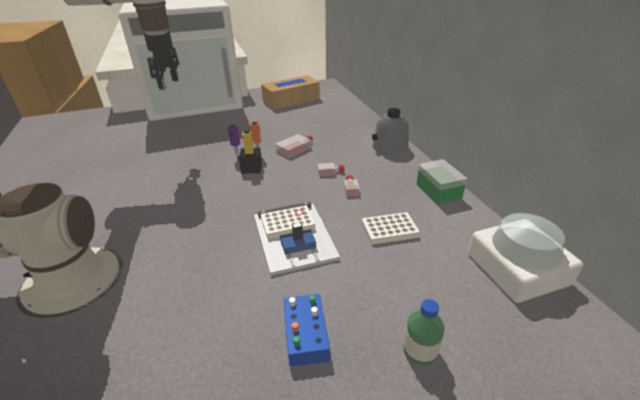

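The top view shows the holder around (326,227), with the fence on the left at x≈297. The jaw post is at (341,227), the ring near (307,216), and the yellow gauge in its stand at (205,236). The orange and purple decoys are at (176,222) and (174,245). I'll zoom in on the relevant parts.

```bash
cat > h.py <<'E'
from plant import arm
import cv2,numpy as np
def cam(n):
    i=arm.camera_info(n); R=cv2.Rodrigues(np.array(i["rvec"],float))[0]; t=np.array(i["tvec"],float).ravel()
    K=np.array([[i["fx"],0,i["cx"]],[0,i["fy"],i["cy"]],[0,0,1]]); return K,R,t
def ray(n,p):
    K,R,t=cam(n); d=R.T@np.linalg.inv(K)@np.array([p[0],p[1],1.]); return -R.T@t,d/np.linalg.norm(d)
def onz(n,p,z):
    c,d=ray(n,p); return c+d*(z-c[2])/d[2]
def two(p,q):
    a,d=ray("top",p); b,e=ray("side",q); s=np.linalg.lstsq(np.c_[d,-e],b-a,rcond=None)[0]
    u,v=a+s[0]*d,b+s[1]*e; return (u+v)/2,np.linalg.norm(u-v)
def proj(n,P):
    K,R,t=cam(n); x=K@(R@np.array(P,float)+t); return x[:2]/x[2]
def crop(im,x,y,w,h,k): return cv2.resize(im[y:y+h,x:x+w],None,fx=k,fy=k,interpolation=cv2.INTER_CUBIC)
E
python3 - <<'E'
from h import *
t=cv2.imread("pics/top0.png");s=cv2.imread("pics/side0.png")
a=crop(t,160,195,210,65,3.8); b=crop(s,225,110,125,165,3.6)
cv2.imwrite("pics/tz.png",a)
cv2.imwrite("pics/sz.png",b)
E
```

```text
(no output)
```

View pics/tz.png

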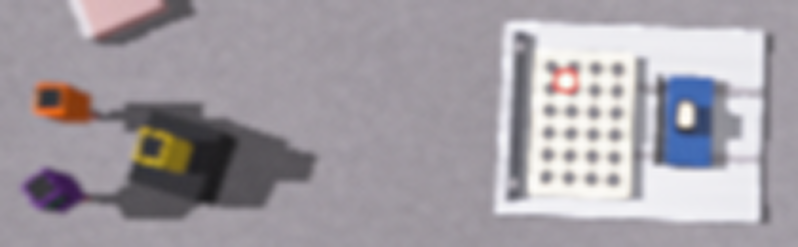

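View pics/sz.png

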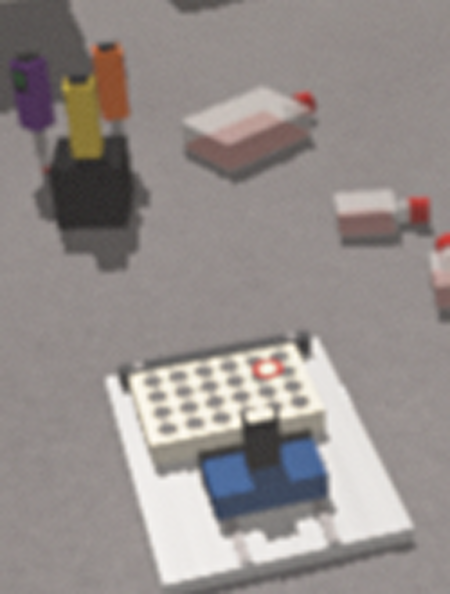

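The crops show the slab corners at tz (505,25), (770,32), (762,222) and (495,212). The post top is pale at (686,115), the ring at (566,80) and the gauge's black top at (150,148). The decoys stand about 100 px (~85 mm) to the left of the gauge. Next I'll measure these with masks.

```bash
cat > m.py <<'E'
from h import *
def comp(m,k=0):
    n,l,st,c=cv2.connectedComponentsWithStats(m.astype(np.uint8)); 
    o=np.argsort(-st[1:,4])+1; return l==o[k],c[o[k]],st[o[k]]
def roi(m,x0,y0,x1,y1):
    r=np.zeros_like(m);r[y0:y1,x0:x1]=1;return m&(r>0)
def ring(im,n,box):
    h=im.astype(int);m=roi((h[:,:,2]-h[:,:,1]>25),*box); w=np.where(m,h[:,:,2]-h[:,:,1],0)
    ys,xs=np.nonzero(w); ww=w[ys,xs]; return np.array([(xs*ww).sum(),(ys*ww).sum()])/ww.sum(),len(xs)
E
python3 - <<'E'
from m import *
np.set_printoptions(precision=1,suppress=True)
t=cv2.imread("pics/top0.png");s=cv2.imread("pics/side0.png")
for n,im,box,rb in(("top",t,(270,190,380,265),(300,208,316,224)),("side",s,(240,190,350,290),(290,205,307,218))):
    m=roi(im.min(2)>150,*box); M,c,st=comp(m); 
    cnt=max(cv2.findContours(M.astype(np.uint8),0,2)[0],key=cv2.contourArea)
    q=cv2.approxPolyDP(cv2.convexHull(cnt),4,True)[:,0]
    r=cv2.minAreaRect(cnt)
    P=np.array([onz(n,p,12)for p in q]); print(n,"slab quad",q.tolist(),"\n",P[:,:2],[round(np.linalg.norm(P[i]-P[i-1]),1)for i in range(len(P))])
    B=np.array([onz(n,p,12)[:2]for p in cv2.boxPoints(r)]); print("rect",B.mean(0),B)
    g,k=ring(im,n,rb); print("ring",g,k,onz(n,g,32))
    h=cv2.cvtColor(im,cv2.COLOR_BGR2HSV)
    y=(h[:,:,0]>20)&(h[:,:,0]<34)&(h[:,:,1]>120)&(h[:,:,2]>90)
    y=roi(y,*((185,220,225,255) if n=="top" else (235,120,265,160))); M,c,st=comp(y); print("yellow",c,st)
    b=(h[:,:,0]>100)&(h[:,:,0]<125)&(h[:,:,1]>120); b=roi(b,*box);M,c,st=comp(b)
    cnt=max(cv2.findContours(M.astype(np.uint8),0,2)[0],key=cv2.contourArea);print("jaw",cv2.minAreaRect(cnt),[onz(n,p,35)[:2] for p in cv2.boxPoints(cv2.minAreaRect(cnt))])
print("gauge top?",onz("top",(160+150/3.8-.4,195+148/3.8-.4),132), two((160+150/3.8-.4,195+148/3.8-.4),(225+79/3.6-.4,110+79/3.6-.4)))
print("post",onz("top",(160+686/3.8-.4,195+115/3.8-.4),76),two((160+686/3.8-.4,195+115/3.8-.4),(225+262/3.6-.4,110+411/3.6-.4)))
print("orange, purple tops",[onz("top",(160+x/3.8,195+y/3.8),120)[:2] for x,y in((47,98),(40,190))])
E
```

```text
top slab quad [[379, 190], [379, 264], [271, 263], [270, 190]] 
 [[ 647.9 -217.8]
 [ 398.9 -213.4]
 [ 400.2  143.3]
 [ 646.3  152.9]] [np.float64(370.7), np.float64(249.1), np.float64(356.8), np.float64(246.3)]
rect [522.5 -32.9] [[ 396.9  146.6]
 [ 646.3  152.9]
 [ 647.9 -217.8]
 [ 398.9 -213.4]]
ring [308.4 215.8] 47 [555.5  20.7  32. ]
yellow [203.1 234.4] [196 228  14  12  99]
jaw ((340.5, 227.0), (22.0, 11.0), 90.0) [array([554.8, -67.6]), array([ 555., -104.]), array([ 482.1, -103.7]), array([482. , -67.6])]
side slab quad [[313, 203], [339, 256], [270, 272], [254, 214]] 
 [[ 613.    73.5]
 [ 603.6 -154.2]
 [ 436.6 -149.7]
 [ 444.3   80.1]] [np.float64(168.8), np.float64(227.9), np.float64(167.1), np.float64(230.0)]
rect [532.9 -35.4] [[ 441.9   80.1]
 [ 657.    87.1]
 [ 604.1 -157. ]
 [ 428.7 -151.9]]
ring [299. 212.] 43 [556.6  20.3  32. ]
yellow [247.8 142.7] [243 131  11  23 171]
jaw ((287.9053955078125, 241.93240356445312), (9.699540138244629, 11.672327995300293), 80.53767395019531) [array([485.2, -70.5]), array([513.6, -73.2]), array([ 507.7, -108.1]), array([ 480.2, -105.3])]
gauge top? [484.9 352.7 132. ] (array([486.1, 352.5, 132.3]), np.float64(2.427380760093125))
post [520.5 -82.8  76. ] (array([522.3, -83. ,  78.4]), np.float64(4.140244721617025))
orange, purple tops [array([525.4, 441.6]), array([450.2, 442.5])]
```

The measurements agree:

| Item | Position (mm) |
|---|---|
| Holder centre | (524,-37.6), yaw ≈ -2.2° |
| Ring | (556,20.5) |
| Jaw post | (521.5,-83.5), so the jaw is at holder y ≈ -46 |
| Gauge | (485.5,352.5), top at z = 132 |

I'll go above the post with the fingers along the holder's y (turn +25°).

Emit:
move_arm:
  series: "0.010 -0.028 0 0 0 3 0.2; 0.024 -0.065 0 0 0 6 0.2; 0.039 -0.104 0 0 0 9 0.2; 0.053 -0.142 0 0 0 12 0.2; 0.067 -0.181 0 0 0 15 0.2; 0.082 -0.220 0 0 0 18 0.2; 0.096 -0.258 0 0 0 20 0.2; 0.111 -0.297 0 0 0 22 0.2; 0.125 -0.336 0 0 0 24 0.2; 0.139 -0.374 0 0 0 24.8 0.2"
  force: 20

```text
time: 0.93
position: [421.8, 181.1, 231.2]
orientation: [3.141, -0.055, -0.0]
wrist_force: [0.3, 0.1, -0.1]
opening: 0.601
grasp_force: 0.0
```

Emit:
move_arm:
  series: "0.014 -0.038 0 0 0 0 0.2; 0.028 -0.076 0 0 0 0 0.2; 0.042 -0.114 0 0 0 0 0.2; 0.056 -0.152 0 0 0 0 0.2; 0.070 -0.190 -0.01 0 0 0 0.2; 0.083 -0.225 -0.03 0 0 0 0.2; 0.093 -0.250 -0.05 0 0 0 0.2; 0.099 -0.264 -0.075 0 0 0 0.2; 0.0995 -0.2665 -0.09 0 0 0 0.2; 0.0995 -0.2665 -0.09 0 0 0 0.2"

```text
time: 1.77
position: [518.7, -84.6, 137.1]
orientation: [3.141, -0.063, -0.014]
wrist_force: [-1.6, 1.0, -0.6]
opening: 0.602
grasp_force: 0.0
```

Run:
```python
from m import *
np.set_printoptions(precision=2,suppress=True)
s=arm.get_state();print({k:s[k] for k in("time","position","orientation","wrist_force","opening")})
from scipy.spatial.transform import Rotation as Ro
print(Ro.from_rotvec(s["orientation"]).as_matrix())
im=arm.get_image("side")[:,:,::-1]; cv2.imwrite("pics/s1.png",crop(im,225,140,125,150,4))
```

```text
{'time': 1.7667, 'position': array([518.65, -84.6 , 137.12]), 'orientation': array([ 3.14, -0.06, -0.01]), 'wrist_force': array([-1.58,  0.97, -0.61]), 'opening': 0.6018085205521048}
[[ 1.   -0.04 -0.01]
 [-0.04 -1.   -0.  ]
 [-0.01  0.   -1.  ]]
```

View pics/s1.png

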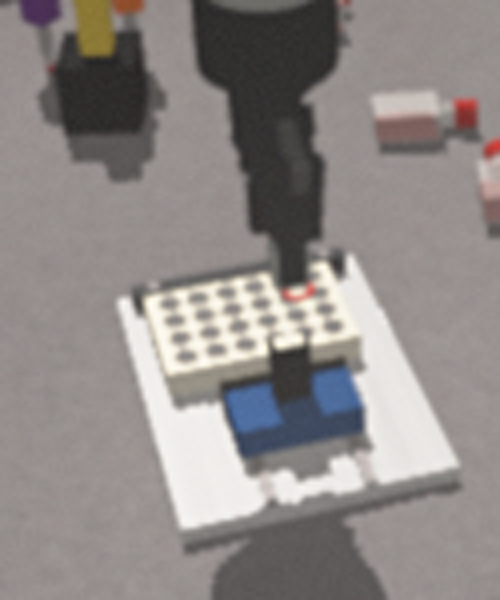

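The fingers hang above the post, and in x they line up with it (finger at (290,270), post at (290,370)). I'll go down and close.

Emit:
move_arm:
  series: "0 0 -0.02 0 0 0 0.2; 0 0 -0.045 0 0 0 0.2; 0 0 -0.07 0 0 0 0.2; 0 0 -0.085 0 0 0 0.2; 0 0 -0.093 0 0 0 0.2; 0 0 -0.095 0 0 0 0.2; 0 0 -0.095 0 0 0 0; 0 0 -0.095 0 0 0 -0.3; 0 0 -0.095 0 0 0 -0.5; 0 0 -0.095 0 0 0 -0.6"

```text
time: 2.65
position: [522.2, -83.1, 47.5]
orientation: [-3.141, 0.058, -0.004]
wrist_force: [0.0, -0.3, -0.3]
opening: 0.203
grasp_force: 0.0
```

Emit:
move_arm:
  series: "0 0 0 0 0 0 -0.7; 0 0 0 0 0 0 -0.8; 0 0 0 0 0 0 -0.9; 0 0 0 0 0 0 -1; 0 0 0 0 0 0 -1; 0 0 0 0 0 0 -1; 0 0 0 0 0 0 -1; 0 0 0 0 0 0 -1; 0 0 0 0 0 0 -1; 0 0 0 0 0 0 -1"

```text
time: 3.48
position: [522.2, -83.0, 47.4]
orientation: [-3.141, 0.057, -0.003]
wrist_force: [-1.4, 2.0, 6.3]
opening: 0.159
grasp_force: 20.6
```

Pinched: opening 0.159 is about 14 mm. I'll slide 24 mm along the holder's +y, then feel for contact.

Emit:
move_arm:
  series: "0.0001 0.0025 0 0 0 0 -1; 0.0002 0.005 0 0 0 0 -1; 0.0003 0.0075 0 0 0 0 -1; 0.0004 0.010 0 0 0 0 -1; 0.0005 0.013 0 0 0 0 -1; 0.0006 0.016 0 0 0 0 -1; 0.0007 0.019 0 0 0 0 -1; 0.0008 0.021 0 0 0 0 -1; 0.0009 0.023 0 0 0 0 -1; 0.0009 0.024 0 0 0 0 -1"

```text
time: 4.32
position: [522.9, -59.8, 47.4]
orientation: [3.14, -0.056, 0.002]
wrist_force: [-1.4, -3.2, 5.6]
opening: 0.161
grasp_force: 20.6
```

Emit:
move_arm:
  series: "0 0.0004 0 0 0 0 -1; 0 0.0008 0 0 0 0 -1; 0 0.0012 0 0 0 0 -1; 0 0.0016 0 0 0 0 -1; 0.0001 0.002 0 0 0 0 -1; 0.0001 0.0024 0 0 0 0 -1; 0.0001 0.0028 0 0 0 0 -1; 0.0001 0.0032 0 0 0 0 -1; 0.0001 0.0036 0 0 0 0 -1; 0.0001 0.004 0 0 0 0 -1"

```text
time: 5.15
position: [523.0, -56.0, 47.4]
orientation: [3.14, -0.057, 0.002]
wrist_force: [-0.6, -3.3, 5.9]
opening: 0.161
grasp_force: 20.6
```

Emit:
move_arm:
  series: "0 0.0002 0 0 0 0 -1; 0 0.0004 0 0 0 0 -1; 0 0.0006 0 0 0 0 -1; 0 0.0008 0 0 0 0 -1; 0 0.001 0 0 0 0 -1; 0 0.0012 0 0 0 0 -1; 0 0.0014 0 0 0 0 -1; 0 0.0016 0 0 0 0 -1; 0 0.0018 0 0 0 0 -1; 0 0.002 0 0 0 0 -1"

```text
time: 5.98
position: [523.1, -54.0, 47.4]
orientation: [3.14, -0.056, 0.003]
wrist_force: [-1.3, -3.1, 5.5]
opening: 0.158
grasp_force: 20.6
```

```bash
cat > look.py <<'E'
from m import *
import sys
np.set_printoptions(precision=1,suppress=True)
s=arm.get_state();print({k:s[k] for k in("time","position","wrist_force")})
for n in("top","side"):
    im=arm.get_image(n)[:,:,::-1]; cv2.imwrite(f"pics/{sys.argv[1]}_{n}.png",im)
    g,k=ring(im,n,(298,206,316,226) if n=="top" else (288,203,307,219)); print(n,g,k,onz(n,g,32))
im=cv2.imread(f"pics/{sys.argv[1]}_side.png");cv2.imwrite(f"pics/{sys.argv[1]}z.png",crop(im,240,195,100,85,6))
E
python3 look.py a
```

```text
{'time': 5.9833, 'position': array([523.1, -54. ,  47.4]), 'wrist_force': array([-1.3, -3.1,  5.5])}
top [nan nan] 0 [nan nan nan]
side [nan nan] 0 [nan nan nan]m.py:9: RuntimeWarning: invalid value encountered in divide
  ys,xs=np.nonzero(w); ww=w[ys,xs]; return np.array([(xs*ww).sum(),(ys*ww).sum()])/ww.sum(),len(xs)
```

View pics/az.png

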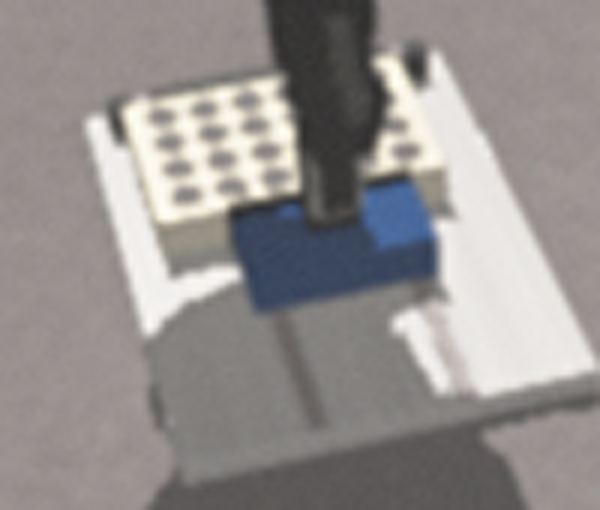

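The arm hides the ring. The jaw's black face is at, or nearly at, the plate at pixel (330,190), with only a sliver of gap to the fence. I'll continue in 1 mm steps and watch the force.

Emit:
move_arm:
  series: "0 0.0001 0 0 0 0 -1; 0 0.0002 0 0 0 0 -1; 0 0.0003 0 0 0 0 -1; 0 0.0004 0 0 0 0 -1; 0 0.0005 0 0 0 0 -1; 0 0.0006 0 0 0 0 -1; 0 0.0007 0 0 0 0 -1; 0 0.0008 0 0 0 0 -1; 0 0.0009 0 0 0 0 -1; 0 0.001 0 0 0 0 -1"

```text
time: 6.92
position: [523.1, -53.0, 47.5]
orientation: [3.14, -0.057, 0.003]
wrist_force: [0.4, -3.3, 6.0]
opening: 0.161
grasp_force: 20.6
```

Emit:
move_arm:
  series: "0 0.0001 0 0 0 0 -1; 0 0.0002 0 0 0 0 -1; 0 0.0003 0 0 0 0 -1; 0 0.0004 0 0 0 0 -1; 0 0.0005 0 0 0 0 -1; 0 0.0006 0 0 0 0 -1; 0 0.0007 0 0 0 0 -1; 0 0.0008 0 0 0 0 -1; 0 0.0009 0 0 0 0 -1; 0 0.001 0 0 0 0 -1"

```text
time: 7.75
position: [523.2, -52.0, 47.4]
orientation: [3.14, -0.057, 0.003]
wrist_force: [0.2, -3.6, 6.1]
opening: 0.159
grasp_force: 20.6
```

Emit:
move_arm:
  series: "0 0.0001 0 0 0 0 -1; 0 0.0002 0 0 0 0 -1; 0 0.0003 0 0 0 0 -1; 0 0.0004 0 0 0 0 -1; 0 0.0005 0 0 0 0 -1; 0 0.0006 0 0 0 0 -1; 0 0.0007 0 0 0 0 -1; 0 0.0008 0 0 0 0 -1; 0 0.0009 0 0 0 0 -1; 0 0.001 0 0 0 0 -1"

```text
time: 8.58
position: [523.2, -51.0, 47.5]
orientation: [3.14, -0.056, 0.003]
wrist_force: [0.0, -2.9, 6.5]
opening: 0.163
grasp_force: 20.6
```

Emit:
move_arm:
  series: "0 0.0001 0 0 0 0 -1; 0 0.0002 0 0 0 0 -1; 0 0.0003 0 0 0 0 -1; 0 0.0004 0 0 0 0 -1; 0 0.0005 0 0 0 0 -1; 0 0.0006 0 0 0 0 -1; 0 0.0007 0 0 0 0 -1; 0 0.0008 0 0 0 0 -1; 0 0.0009 0 0 0 0 -1; 0 0.001 0 0 0 0 -1"

```text
time: 9.42
position: [523.2, -50.1, 47.4]
orientation: [3.14, -0.056, 0.003]
wrist_force: [-0.8, -3.3, 5.3]
opening: 0.165
grasp_force: 20.5
```

Emit:
move_arm:
  series: "0 0.0001 0 0 0 0 -1; 0 0.0002 0 0 0 0 -1; 0 0.0003 0 0 0 0 -1; 0 0.0004 0 0 0 0 -1; 0 0.0005 0 0 0 0 -1; 0 0.0006 0 0 0 0 -1; 0 0.0007 0 0 0 0 -1; 0 0.0008 0 0 0 0 -1; 0 0.0009 0 0 0 0 -1; 0 0.001 0 0 0 0 -1"

```text
time: 10.25
position: [523.3, -49.2, 47.4]
orientation: [3.14, -0.056, 0.003]
wrist_force: [0.2, -4.7, 5.4]
opening: 0.163
grasp_force: 20.5
```

```bash
python3 look.py b 2>/dev/null
python3 - <<'E'
from m import *
# plate rim edges: bright cream (low-sat yellowish) mask, side view
for f in("a","b"):
    im=cv2.imread(f"pics/{f}_side.png")
    print(f,[tuple(im[r,245+0:345:1].mean(0).astype(int)) for r in ()])
a=cv2.imread("pics/a_side.png");b=cv2.imread("pics/b_side.png")
cv2.imwrite("pics/cmp.png",np.vstack([crop(x,240,200,100,45,6) for x in(a,b)]))
E
```

```text
{'time': 10.25, 'position': array([523.3, -49.2,  47.4]), 'wrist_force': array([ 0.2, -4.7,  5.4])}
top [nan nan] 0 [nan nan nan]
side [nan nan] 0 [nan nan nan]
a []
b []
```

View pics/cmp.png

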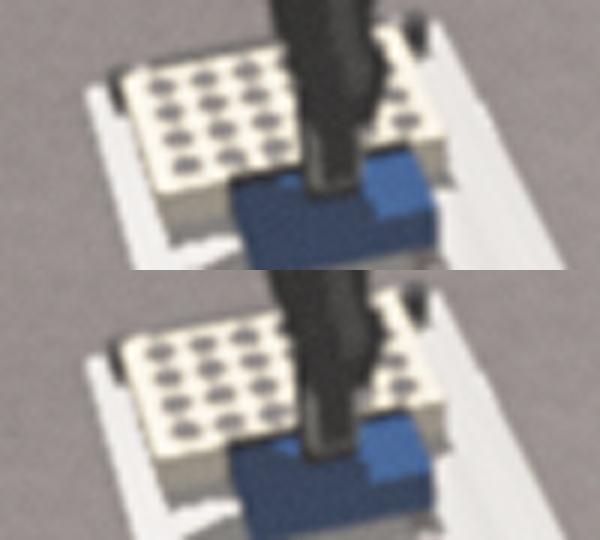

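Contact with the fence is building (-3.3 → -4.7 N), and the plate now lies against it in the lower image. One more millimetre.

Emit:
move_arm:
  series: "0 0.0002 0 0 0 0 -1; 0 0.0004 0 0 0 0 -1; 0 0.0006 0 0 0 0 -1; 0 0.0008 0 0 0 0 -1; 0 0.001 0 0 0 0 -1; 0 0.001 0 0 0 0 -1; 0 0.001 0 0 0 0 -1; 0 0.001 0 0 0 0 -1; 0 0.001 0 0 0 0 -1; 0 0.001 0 0 0 0 -1"

```text
time: 11.18
position: [523.3, -48.3, 47.4]
orientation: [3.14, -0.056, 0.003]
wrist_force: [-0.1, -5.7, 4.8]
opening: 0.159
grasp_force: 20.5
```

Run:
```python
from h import *
f=[]
for i in range(5): arm.get_image("side"); f.append(arm.get_state()["wrist_force"])
print(np.round(f,1), np.mean(f,0))
```

```text
[[-0.3 -4.4  5.7]
 [-0.3 -4.6  4.6]
 [ 0.5 -3.7  4.9]
 [ 0.5 -5.   4.9]
 [ 1.  -5.2  4.7]] [ 0.26224451 -4.6000957   4.96135443]
```

The jaw is snug, with about 2 N of spring load. I'll release and lift, heading part of the way to the gauge.

Emit:
move_arm:
  series: "0 0 0 0 0 0 -0.6; 0 0 0 0 0 0 -0.4; 0 0 0 0 0 0 -0.2; 0 0 0 0 0 0 0; 0 0 0 0 0 0 0.2; 0 0 0.01 0 0 0 0.2; 0 0 0.03 0 0 0 0.2; 0 0 0.06 0 0 0 0.2; 0 0 0.095 0 0 0 0.2; 0 0 0.135 0 0 0 0.2"

```text
time: 12.27
position: [521.2, -47.3, 182.3]
orientation: [3.141, -0.058, -0.005]
wrist_force: [1.6, 0.5, 0.6]
opening: 0.598
grasp_force: 0.0
```

Emit:
move_arm:
  series: "-0.004 0.03 0.01 0 0 0 0.2; -0.006 0.07 0.015 0 0 0 0.2; -0.01 0.11 0.015 0 0 0 0.2; -0.013 0.15 0.015 0 0 0 0.2; -0.017 0.19 0.015 0 0 0 0.2; -0.021 0.23 0.015 0 0 0 0.2; -0.025 0.265 0.015 0 0 0 0.2; -0.028 0.285 0.015 0 0 0 0.2; -0.03 0.29 0.015 0 0 0 0.2; -0.03 0.29 0.015 0 0 0 0.2"

```text
time: 13.1
position: [491.8, 244.1, 196.7]
orientation: [-3.141, 0.054, 0.0]
wrist_force: [-0.6, -0.2, 0.3]
opening: 0.596
grasp_force: 0.0
```

```bash
python3 look.py c
python3 - <<'E'
from m import *
t=cv2.imread("pics/c_top.png");s=cv2.imread("pics/c_side.png")
t0=cv2.imread("pics/top0.png");s0=cv2.imread("pics/side0.png")
a=crop(t,285,195,85,65,6);b=crop(t0,188,222,40,30,10); c=crop(s0,230,118,40,55,10)[:300]
d=crop(s,245,195,95,75,4)
W=800;out=np.zeros((600,W,3),np.uint8)
out[:300,:400]=b[:300,:400]; out[300:600,:380]=d[:300,:380]; out[:390,405:800]=crop(t,288,196,79,65,5)[:325,:395] if 0 else cv2.copyMakeBorder(crop(t,288,196,79,65,5),0,65,0,0,0); 
cv2.imwrite("pics/cc.png",out)
E
```

```text
{'time': 13.1, 'position': array([491.8, 244.1, 196.7]), 'wrist_force': array([-0.6, -0.2,  0.3])}
top [305.3 215.8] 46 [555.5  30.7  32. ]
side [298.  209.9] 42 [556.8  30.3  32. ]
```

View pics/cc.png

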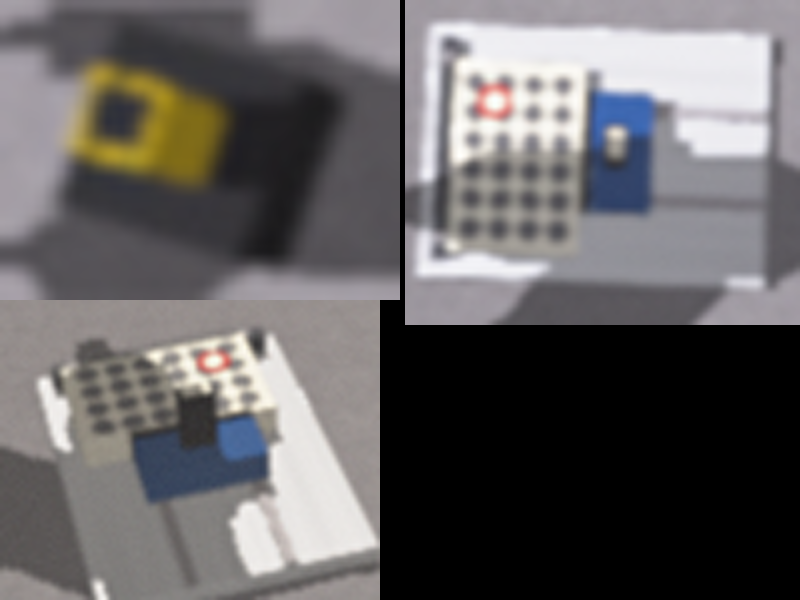

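The plate is seated against the fence and the jaw touches it. The ring moved 10 mm to (556.1,30.5), agreed between both views. The gauge's square top is turned about 13° (fingers at 77°), so I'll turn -9.4° and go to it.

Emit:
move_arm:
  series: "-0.001 0.03 0 0 0 -3 0.4; -0.003 0.065 0 0 0 -6 0.4; -0.005 0.095 0 0 0 -9 0.4; -0.0062 0.108 0 0 0 -9.4 0.4; -0.0062 0.1105 -0.01 0 0 -9.4 0.4; -0.0062 0.1105 -0.035 0 0 -9.4 0.4; -0.0062 0.1105 -0.065 0 0 -9.4 0.4; -0.0062 0.1105 -0.095 0 0 -9.4 0.4; -0.0062 0.1105 -0.11 0 0 -9.4 0.4; -0.0062 0.1105 -0.115 0 0 -9.4 0.4"

```text
time: 14.03
position: [484.7, 349.3, 77.5]
orientation: [3.119, -0.318, -0.008]
wrist_force: [-0.4, 0.0, 1.1]
opening: 0.7
grasp_force: 0.0
```

Emit:
move_arm:
  series: "0 0 0 0 0 0 0.2; 0 0 0 0 0 0 0; 0 0 0 0 0 0 -0.2; 0 0 0 0 0 0 -0.3; 0 0 0 0 0 0 -0.4; 0 0 0 0 0 0 -0.5; 0 0 0 0 0 0 -0.7; 0 0 0 0 0 0 -1; 0 0 0 0 0 0 -1; 0 0 0 0 0 0 -1"
  force: 25

```text
time: 14.87
position: [486.8, 353.7, 82.9]
orientation: [-3.125, 0.314, -0.003]
wrist_force: [-0.1, -0.6, 6.2]
opening: 0.3
grasp_force: 26.1
```

Gripped at 25.5 mm opening. I'll lift straight up by 75 mm.

Emit:
move_arm:
  series: "0 0 0.003 0 0 0 -1; 0 0 0.008 0 0 0 -1; 0 0 0.015 0 0 0 -1; 0 0 0.023 0 0 0 -1; 0 0 0.032 0 0 0 -1; 0 0 0.042 0 0 0 -1; 0 0 0.052 0 0 0 -1; 0 0 0.062 0 0 0 -1; 0 0 0.072 0 0 0 -1; 0 0 0.080 0 0 0 -1"

```text
time: 15.7
position: [486.4, 353.5, 163.0]
orientation: [-3.125, 0.315, -0.001]
wrist_force: [0.1, 0.5, -2.0]
opening: 0.301
grasp_force: 25.2
```

Run:
```python
from m import *
np.set_printoptions(precision=1,suppress=True)
s=arm.get_state();print(s["position"],s["orientation"],s["wrist_force"],s["opening"])
P=s["position"]
for n in("side","top"):
    im=arm.get_image(n)[:,:,::-1]; cv2.imwrite(f"pics/d_{n}.png",im)
im=cv2.imread("pics/d_side.png"); 
print("exp tip px",proj("side",P-[0,0,70]))
cv2.imwrite("pics/dz.png",crop(im,205,75,90,105,5))
```

```text
[486.4 353.5 163. ] [-3.1  0.3 -0. ] [ 0.1  0.5 -2. ] 0.3008038318059488
exp tip px [247.8 142.7]
```

View pics/dz.png

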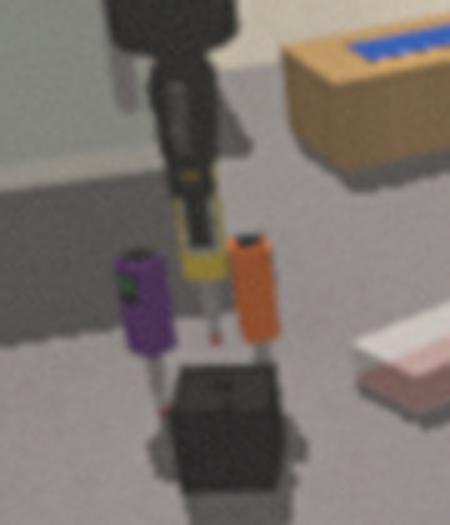

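Gauge lifted clear of the stand. The red tip sits at pixel (248,142.8) against the predicted (247.8,142.7), so it lies on the tool axis 70 to 71 mm below the TCP. Now over to the ring.

Emit:
move_arm:
  series: "0.002 -0.008 0.005 0 0 0 -1; 0.005 -0.023 0.01 0 0 0 -1; 0.0095 -0.044 0.01 0 0 0 -1; 0.015 -0.070 0.01 0 0 0 -1; 0.0212 -0.098 0.01 0 0 0 -1; 0.0272 -0.126 0.01 0 0 0 -1; 0.0333 -0.154 0.01 0 0 0 -1; 0.0393 -0.182 0.01 0 0 0 -1; 0.0453 -0.210 0.01 0 0 0 -1; 0.0513 -0.238 0.01 0 0 0 -1"

```text
time: 16.63
position: [537.0, 112.5, 171.3]
orientation: [3.125, -0.316, -0.001]
wrist_force: [0.2, -0.3, -1.7]
opening: 0.302
grasp_force: 25.3
```

Emit:
move_arm:
  series: "0.0060 -0.026 0 0 0 0 -1; 0.0112 -0.048 0 0 0 0 -1; 0.0150 -0.066 0 0 0 0 -1; 0.0175 -0.078 0 0 0 0 -1; 0.0185 -0.083 -0.005 0 0 0 -1; 0.0185 -0.0845 -0.015 0 0 0 -1; 0.0185 -0.0845 -0.030 0 0 0 -1; 0.0185 -0.0845 -0.042 0 0 0 -1; 0.0185 -0.0845 -0.048 0 0 0 -1; 0.0185 -0.0845 -0.048 0 0 0 -1"

```text
time: 17.47
position: [554.4, 31.1, 121.0]
orientation: [3.124, -0.314, -0.007]
wrist_force: [0.1, -0.0, -1.2]
opening: 0.301
grasp_force: 25.2
```

Emit:
move_arm:
  series: "0 0 0 0 0 0 -1; 0 0 0 0 0 0 -1; 0 0 0 0 0 0 -1; 0 0 0 0 0 0 -1; 0 0 0 0 0 0 -1; 0 0 0 0 0 0 -1; 0 0 0 0 0 0 -1; 0 0 0 0 0 0 -1; 0 0 0 0 0 0 -1; 0 0 0 0 0 0 -1"

```text
time: 18.3
position: [556.0, 30.7, 123.3]
orientation: [-3.126, 0.315, -0.0]
wrist_force: [0.4, -0.3, -2.3]
opening: 0.308
grasp_force: 25.2
```

Run:
```python
from m import *
np.set_printoptions(precision=2,suppress=True)
s=arm.get_state();P=s["position"];print(s["time"],P,s["orientation"],s["wrist_force"],s["opening"])
im=arm.get_image("side")[:,:,::-1]; cv2.imwrite("pics/e_side.png",im)
print("exp tip px",proj("side",P-[0,0,70.5]),"ring px",proj("side",[556,30.5,32]))
cv2.imwrite("pics/ez.png",crop(im,265,150,60,75,8))
```

```text
18.3 [556.01  30.74 123.32] [-3.13  0.32 -0.  ] [ 0.36 -0.35 -2.29] 0.3076765449602186
exp tip px [297.29 203.61] ring px [297.69 209.93]
```

View pics/ez.png

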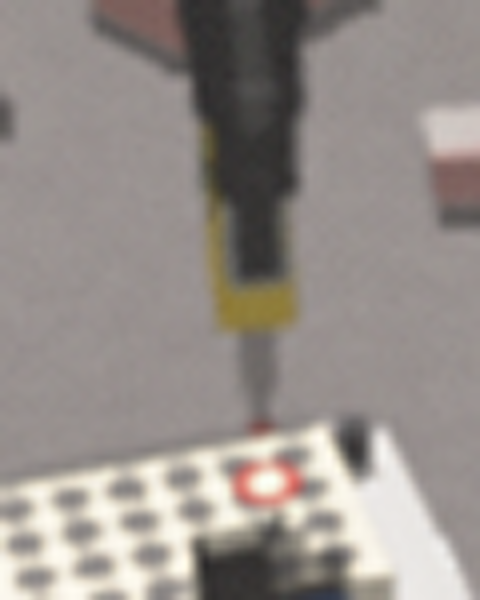

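The tip at (297.1,204) matches the prediction and lies right above the ring (297.9,209.8). I'll lower it gently and find contact by force.

Emit:
move_arm:
  series: "0 0 -0.002 0 0 0 -1; 0 0 -0.004 0 0 0 -1; 0 0 -0.006 0 0 0 -1; 0 0 -0.008 0 0 0 -1; 0 0 -0.010 0 0 0 -1; 0 0 -0.012 0 0 0 -1; 0 0 -0.014 0 0 0 -1; 0 0 -0.016 0 0 0 -1; 0 0 -0.017 0 0 0 -1; 0 0 -0.017 0 0 0 -1"

```text
time: 19.18
position: [555.8, 30.7, 106.0]
orientation: [3.125, -0.315, -0.001]
wrist_force: [-0.9, 0.3, -0.6]
opening: 0.302
grasp_force: 25.2
```

```bash
cat > f.py <<'E'
from h import *
f=[];p=[]
for i in range(8): arm.get_image("side"); s=arm.get_state(); f.append(s["wrist_force"]);p.append(s["position"])
print(s["time"],np.mean(p,0).round(2),np.mean(f,0).round(2),np.std(f,0).round(2))
E
python3 f.py
```

```text
19.5833 [556.07  30.8  106.39] [ 0.25 -0.13 -1.5 ] [0.69 0.56 0.32]
```

Emit:
move_arm:
  series: "0 0 -0.0003 0 0 0 -1; 0 0 -0.0006 0 0 0 -1; 0 0 -0.0009 0 0 0 -1; 0 0 -0.0012 0 0 0 -1; 0 0 -0.0015 0 0 0 -1; 0 0 -0.0018 0 0 0 -1; 0 0 -0.002 0 0 0 -1; 0 0 -0.002 0 0 0 -1; 0 0 -0.002 0 0 0 -1; 0 0 -0.002 0 0 0 -1"

```text
time: 20.42
position: [556.0, 30.8, 104.3]
orientation: [-3.126, 0.315, -0.0]
wrist_force: [0.3, -0.9, -0.9]
opening: 0.299
grasp_force: 25.2
```

```bash
python3 f.py
```

```text
20.8167 [556.02  30.79 104.33] [-0.26  0.3  -1.76] [0.49 0.42 0.56]
```

Emit:
move_arm:
  series: "0 0 -0.0003 0 0 0 -1; 0 0 -0.0006 0 0 0 -1; 0 0 -0.0009 0 0 0 -1; 0 0 -0.0012 0 0 0 -1; 0 0 -0.0015 0 0 0 -1; 0 0 -0.0018 0 0 0 -1; 0 0 -0.002 0 0 0 -1; 0 0 -0.002 0 0 0 -1; 0 0 -0.002 0 0 0 -1; 0 0 -0.002 0 0 0 -1"

```text
time: 21.65
position: [556.0, 30.8, 102.4]
orientation: [-3.126, 0.315, -0.0]
wrist_force: [0.2, 0.6, -0.8]
opening: 0.299
grasp_force: 25.3
```

```bash
python3 f.py
```

```text
22.05 [556.03  30.79 102.34] [-0.17  0.09 -0.49] [0.41 0.42 0.35]
```

Contact shows at TCP z ≈ 103.5 (+1.15 N). I'll go down a further 3.5 mm.

Emit:
move_arm:
  series: "0 0 -0.0005 0 0 0 -1; 0 0 -0.001 0 0 0 -1; 0 0 -0.0015 0 0 0 -1; 0 0 -0.002 0 0 0 -1; 0 0 -0.0025 0 0 0 -1; 0 0 -0.003 0 0 0 -1; 0 0 -0.0035 0 0 0 -1; 0 0 -0.0035 0 0 0 -1; 0 0 -0.0035 0 0 0 -1; 0 0 -0.0035 0 0 0 -1"

```text
time: 22.88
position: [556.1, 30.8, 98.9]
orientation: [-3.126, 0.315, -0.0]
wrist_force: [0.4, 0.2, 0.8]
opening: 0.293
grasp_force: 25.5
```

```bash
python3 f.py; python3 f.py
python3 - <<'E'
from m import *
s=arm.get_image("side")[:,:,::-1];t=arm.get_image("top")[:,:,::-1]
cv2.imwrite("pics/gz.png",np.hstack([crop(s,255,175,65,75,6),crop(t,285,195,65,75,6)]))
E
```

```text
23.2833 [556.05  30.79  98.86] [-0.3   0.01  0.39] [0.62 0.36 0.43]
23.6833 [556.04  30.78  98.83] [-0.16 -0.01  0.48] [0.52 0.44 0.56]
```

View pics/gz.png

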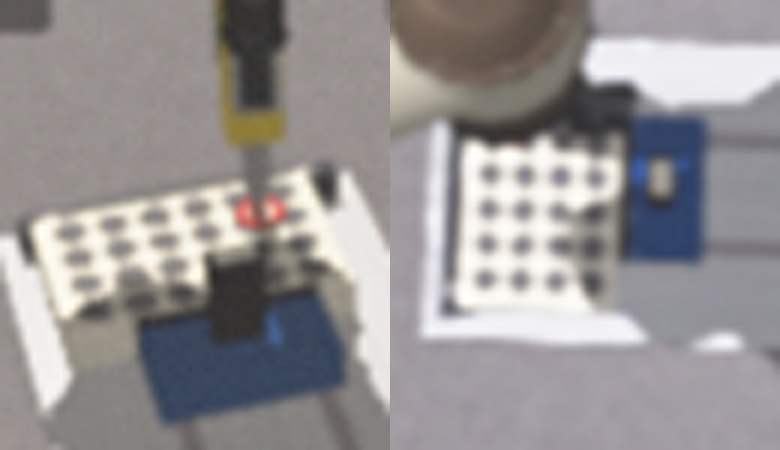

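The tip is inside the ring, the plate is against the fence and the jaw is still shut. Both force and geometry put the plunger at about 4.2 mm, so I'll add 0.7 mm.

Emit:
move_arm:
  series: "0 0 -0.0002 0 0 0 -1; 0 0 -0.0004 0 0 0 -1; 0 0 -0.0006 0 0 0 -1; 0 0 -0.0007 0 0 0 -1; 0 0 -0.0007 0 0 0 -1; 0 0 -0.0007 0 0 0 -1; 0 0 -0.0007 0 0 0 -1; 0 0 -0.0007 0 0 0 -1; 0 0 -0.0007 0 0 0 -1; 0 0 -0.0007 0 0 0 -1"

```text
time: 24.62
position: [556.0, 30.8, 98.1]
orientation: [-3.126, 0.315, -0.0]
wrist_force: [-0.3, -0.2, 0.8]
opening: 0.304
grasp_force: 25.5
```

```bash
python3 f.py; python3 f.py; python3 -c "
from plant import arm
print(arm.job_done())"
```

```text
25.0167 [556.03  30.79  98.13] [-0.16  0.01  0.93] [0.35 0.36 0.55]
25.4167 [556.02  30.78  98.11] [-0.22 -0.    0.64] [0.81 0.48 0.4 ]
the job is handed in; nothing more can be done
None
```

I handed the job in at about 25 s: the jaw is shut with the plate against the fence, and the yellow gauge is held upright with its tip inside the red ring. By force and geometry the plunger is about 5 mm in (half-way); no verdict came back.

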